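Clamp the lunch tin, pop its stuck lid and hold it ajar

TASK

The lid of the round steel lunch tin is stuck: turn the red-gripped clamp knob clockwise (seen from above) until both jaws have closed on the tin and hold down its foot, then pull the lid straight up by its black knob until the sticky seal lets go, without lifting the tin or jerking the lid more than about 6 cm up. Finish still gripping that knob, holding the lid still and level about 2 cm above its closed place over the tin, so that the tin can air: the program ends while holding. Leave the tumbler, the rice-ball mould, the salt pot and the chopsticks where they are.

Things in the scene. Friction and masses are not known exactly. Their poses are not given: they have to be found in the camera images.
- clamp: fixed counter clamp: grey base plate 300 (x) x 190 (y) x 10 mm. Origin: centre of the plate's underside, on the work surface; z up, x from the knob end (near the robot) to the tin end. The knob's axis is at x = -80 mm; the tin stands on the plate near x = +80 mm between two aluminium jaws (60 mm along x, 30 mm high) that slide along y.
- knob (a joint): clamp knob angle, rad: grows as it is turned clockwise seen from above; starts at 0 to 0.2, travel to 1.6. Drives both jaws inwards together, 10 mm per rad: they reach the tin's wall at about 1.35. From 1.1 they overlap its foot flange enough to hold the tin down. Takes about 0.1 N m; stays where it is left.
- grip (a point): red grip bar on the clamp knob, 56 mm long (its y axis), 14 mm wide (x), 30 mm high (z). Origin: the bar's centre, 64 mm above the work surface, on the knob's axis. Lies along the clamp's y axis at knob angle 0 and turns with the knob. A black disc of 48 mm diameter lies under it, 15 mm below the bar's centre.
- tin: loose round stainless lunch tin, 0.4 kg, outer diameter 110, 70 mm high, with a foot flange of diameter 126, 6 mm thick. Origin: centre of its underside, on the clamp plate (10 mm above the work surface); z up. If not clamped it comes up with the lid. Its foot flange has up to 1.5 mm of play below the closed jaws.
- lid: loose steel lid, about 0.15 kg, diameter 116, 8 mm thick, with a plug 6 mm deep in the tin's springy seal. Origin: centre of the disc's underside, 70 mm above the tin's underside when shut (80 mm above the work surface); z up. The seal takes an upward pull of about 9 to 17 N, and has let go once the lid is 6 mm up; then only its weight is left.
- lid_knob (a point): centre of the lid's round black knob: 30 mm diameter, 28 mm high, 32 mm above the lid's origin and 24 mm above the lid's top face; 112 mm above the work surface when shut. Grasp it here from above, at any yaw.
- tumbler_center (a point): loose glass tumbler, diameter 72, 105 mm high; its centre. Bystander.
- mould_center (a point): loose red plastic triangular rice-ball mould, sides about 90 mm, 35 mm high; its centre. Bystander.
- saltpot_center (a point): loose white ceramic salt pot with a blue lid and steel press button, diameter 64, 73 mm high; its centre. Bystander.
- chopsticks_center (a point): loose pair of wooden chopsticks in a paper band, 225 mm long (x), 16 mm wide, 7 mm high; its centre. Bystander.
There are look-alikes about, which are no part of the job. Leave any green look-alike of the lid alone.

How it is judged (in metres and radians):
On the way, in this order (a step that is already met when the one before it is completed fails the run):
1. the clamp knob is turned so that both jaws overlap the tin's foot, with the lid still shut (value of joint knob above 1.1 rad and z of lid in the frame of tin below 0.073 m), for 0.1 s.
2. the lid is pulled free of the seal by the fingers, the tin staying down (z of lid in the frame of tin above 0.077 m and contact force between the fingers and lid above 1 N and height (world z) of tin below 0.016 m), for 0.2 s.
At the end, for the whole second after the job is handed in: Fingers hold the lid (over 1 N), still (under 20 mm/s), within 0.2 rad of level, 10 to 35 mm above closed, within 20 mm of centred and clear of the tin; tin upright (0.06 rad), at most 4 mm off the clamp; knob over 1.05 rad; bystanders within 30 mm of their starts (z of lid in the frame of tin between 0.08 and 0.105 m and contact force between the fingers and lid above 1 N and contact force between lid and tin below 0.3 N and linear speed of lid below 0.02 m/s and angle between lid's own z axis and vertical below 0.2 rad and horizontal distance between lid and tin below 0.02 m and height (world z) of tin below 0.014 m and angle between tin's own z axis and vertical below 0.06 rad and value of joint knob above 1.05 rad and distance of each of tumbler_center, mould_center, saltpot_center, chopsticks_center from where it was at the start of the episode below 0.03 m); the arm keeps its last pose, push and grip.
It fails at once if the tin is lifted more than 12 mm off the clamp (height (world z) of tin above 0.022 m).
It fails at once if the lid jerks more than 70 mm up (z of lid in the frame of tin above 0.14 m).
It fails at once if a bystander is shifted by over 30 mm (distance of any of tumbler_center, mould_center, saltpot_center, chopsticks_center from where it was at the start of the episode above 0.03 m).
It also fails if it takes over 48 s, if anything falls off the work surface, if the arm or the gripper's body presses on something with over 40 N, if the wrist force passes 120 N, or if a joint passes its speed limit or range.

ROBOT

A 6-joint arm with a two-finger parallel gripper is mounted at the origin on the work surface. World frame = base frame: x ahead of the robot, y to its left, z up, the work surface at z = 0. Lengths are in mm, angles in degrees, forces in N, time in s.
With the tool pointing down it reaches from about 300 to 850 mm from the base axis. Payload 4.2 kg.
Tool frame: the origin (TCP) lies at the very end of the fingers, on their centre line; the grasp point (between the pads) lies env.grip_point_offset behind it (env.grip_point_offset is the distance from the TCP to the grasp point, in mm); z points along the fingers, y is the direction in which the jaws open and shut (so a half turn about z gives the same grasp; the last joint's range is limited). The gripper opens to 91 mm and grips with 3 to 60 N. Pads are 32 mm wide; open, the fingers measure 118 mm over their backs; the gripper's body (76 mm by 178 mm) begins 60 mm behind the grasp point.
Start: joints at [-65.145, 18.312, 89.639, -0, 72.044, -1.146], TCP at [252.076, -516.818, 213.976] pointing down, gripper open.
Joint ranges: [-177.97, 177.97], [-48.28, 115.42], [12.27, 149.76], [-77.06, 257.06], [2.81, 150.46], [-146.56, 146.56]. Speed limits (degrees/s): [147.25, 147.25, 180, 180, 180, 180].

INTERFACE

Orientations are given as [roll, pitch, yaw] about the fixed x, y, z axes, in that order (R = Rz(yaw) Ry(pitch) Rx(roll)).
In Python, from workcell import env, grab_frame, camera_params gives the robot as it stands. The module is installed in compiled form; this text tells all that it offers.
- The arm moves only by the shell command python3 -m creep 'ROWS' [OPENING] [FORCE]. ROWS is a JSON object of lists of equal length, an entry for each row: "offset": the shift along the tool's x, y, z in m, a list of three; "rotation": the turn, a rotation vector about the tool's x, y, z in degrees, a list of three. A call has 1 to 5 rows; each row shifts and turns the commanded pose from where the row before left it, along the tool's axes as they then stand; what a row does not reach is not made up. A row lasts 1/8 s, in which the tool goes at most 62.5 mm and 10.7 degrees, less where a joint would pass 70% of its speed; a pose out of reach is approached as far as the arm can. A call is refused whole if a number of a shift passes 0.0625 or a number of a turn 10.7, either way. A call with a gripper value outside its range is refused whole. OPENING is the closure, from 0 (fully open) to 1 (shut), set as the call begins (- or left out, the last holds). The fingers move at their own pace and stop on an object; FORCE is the grip in N (left out, the last holds). Time passes only in rows, so rows that do not move let the fingers close. It gives the time, the measured TCP pose, the force and the opening at its end, in the units of the state.
- env.state(): the state, without advancing time (a new reading comes with each control period).
- grab_frame(name): name is "scene" or "side" or "wrist"; returns the picture (400x640x3 uint8, red, green, blue); there is no depth.
- camera_params(name): a dict with "mtx" (3x3 intrinsics, pixels), "R" (3x3) and "t" (3): a world point X has camera coordinates R X + t. Camera axes: x right, y down, z forward; pixel columns grow to the right and rows downward; lengths in mm; the calibration is good to about 2 mm. A picture is of the moment at which its call begins: read the wrist's pose just before it. camera_params takes no time and is no camera call; for the wrist camera it gives the pose at the moment of the call.
- env.job_done(): hands the job in, once; it reports no verdict.
The state is a dict: "time_s": time; "qpos": joint angles; "qvel": joint speeds; "effort": joint torques, N m; "ee_pos": TCP position; "ee_rot": TCP orientation; "force": force on the tool from outside, world axes, zero at the start; "torque": the same for the moment, N m; "gripper_width": finger opening in mm.
Only numpy, scipy, OpenCV 4.12 (cv2) and the standard library are available. Lean on these libraries where they do the work, as an engineer would, in place of code of your own. Each camera call takes 0.05 s, during which the arm holds its last target.

## Working session

There is one attempt and no reset: what is moved stays moved. The work goes in short steps, Python scripts to look and compute and a shell command to move; the robot and the scene stay as the last step left them, time stands still between calls to the robot, and variables do not carry over. Pictures are saved under pics/ and viewed, and the job is handed in when it is done.

```bash
mkdir -p pics; cat > h.py <<'E'
from workcell import env, grab_frame, camera_params
import cv2, numpy as np
from scipy.spatial.transform import Rotation as Ro
def save(n,f,crop=None,k=1):
    im=grab_frame(n)
    if crop: x0,y0,x1,y1=crop; im=im[y0:y1,x0:x1]
    if k!=1: im=cv2.resize(im,None,fx=k,fy=k,interpolation=cv2.INTER_CUBIC)
    cv2.imwrite('pics/'+f,im[:,:,::-1])
def ray(n,u,v,z,P=None):
    P=P or camera_params(n); R=np.array(P['R']);t=np.array(P['t'])
    d=R.T@np.linalg.inv(np.array(P['mtx']))@[u,v,1]; c=-R.T@t
    return c+d*(z-c[2])/d[2]
def proj(n,X,P=None):
    P=P or camera_params(n); p=np.array(P['mtx'])@(np.array(P['R'])@np.array(X)+np.array(P['t'])); return p[:2]/p[2]
def st():
    s=env.state(); print({k:np.round(s[k],3).tolist() for k in s if k in('time_s','ee_pos','ee_rot','force','torque','gripper_width','qpos')})
    return s
E
python3 - <<'E'
from h import *
st(); print(env.grip_point_offset)
for n in('scene','side','wrist'): save(n,n+'0.png')
E
```

```text
{'time_s': 0.0, 'qpos': [-65.147, 18.351, 89.707, -0.001, 72.044, -1.147], 'ee_pos': [251.839, -516.351, 213.124], 'ee_rot': [-179.899, -0.001, 26.001], 'force': [0.641, -0.277, -0.4], 'torque': [-0.031, -0.032, 0.002], 'gripper_width': 90.898}
18.8
```

View pics/scene0.png

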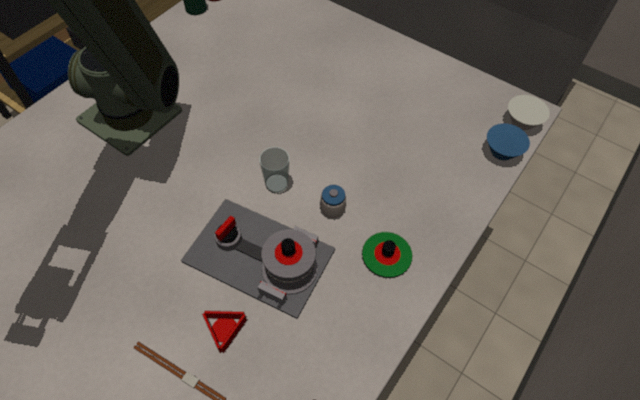

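View pics/side0.png

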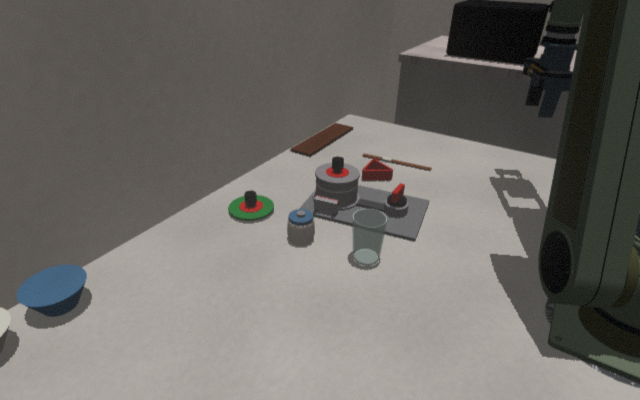

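View pics/wrist0.png

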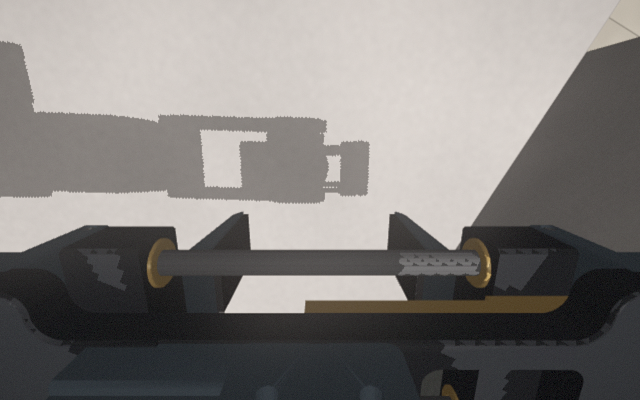

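The scene picture shows the clamp plate (corners about (227,201), (183,260), (298,314), (335,245)), its red grip at (227,227), and the steel tin with black lid knob at (288,247). The look-alike is the green lid at (388,248). The steel tin is the one standing between the jaws, so that is the one meant. I'll enlarge it to confirm.

```bash
python3 - <<'E'
from h import *
save('scene','s1.png',(170,180,420,330),3.2)
save('side','d1.png',(280,130,450,270),4)
E
```

```text
(no output)
```

View pics/s1.png

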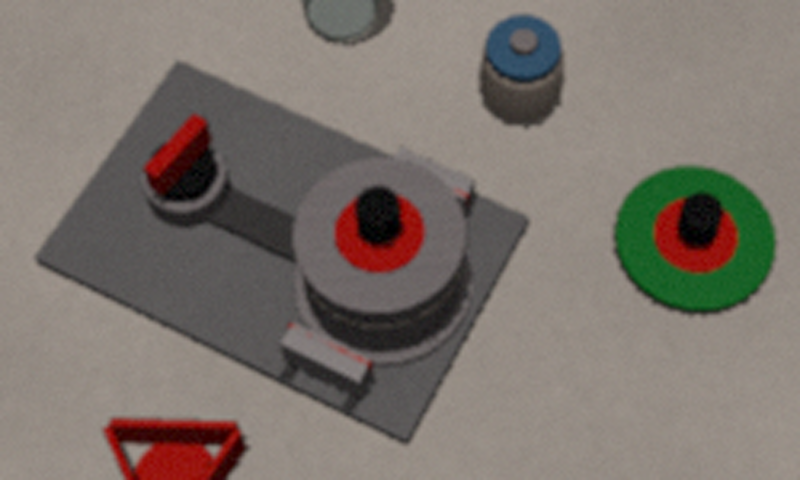

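View pics/d1.png

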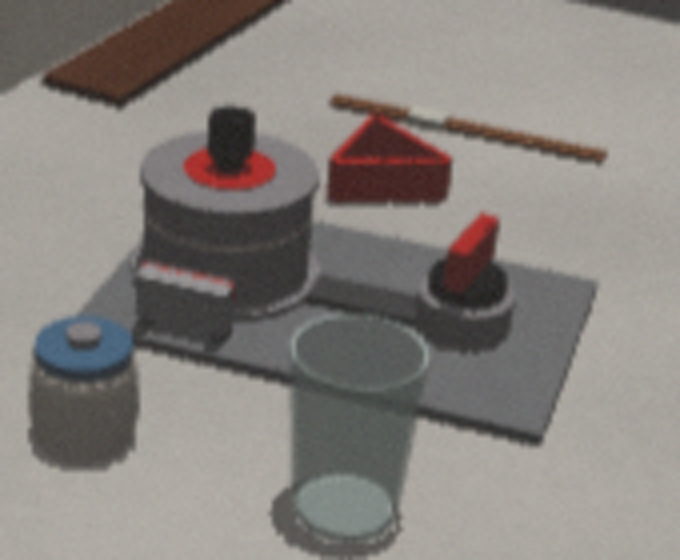

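```bash
python3 - <<'E'
from h import *
f=lambda p,o=(170,180),k=3.2:(o[0]+p[0]/k,o[1]+p[1]/k)
C=[ray('scene',*f(p),10) for p in [(178,62),(38,260),(408,440),(527,218)]]
for c in C: print(c.round(1))
c=np.mean(C,0); x=(C[3]+C[2]-C[0]-C[1]); yaw=np.arctan2(x[1],x[0]); print('centre',c.round(1),'yaw',np.degrees(yaw))
print([np.linalg.norm(C[i]-C[(i+1)%4]).round(1) for i in range(4)])
u=np.array([np.cos(yaw),np.sin(yaw)]); k=c[:2]-80*u; t=c[:2]+80*u
print('knob axis',k,'tin',t)
print('grip top', ray('scene',*f((177,143)),79), 'lid',ray('scene',*f((380,234)),88), 'lidknobtop',ray('scene',*f((378,200)),126))
g=lambda p:f(p,(280,130),4)
print('side: lid',ray('side',*g((230,173)),88),'knobtop',ray('side',*g((231,116)),126))
print('side grip top ends',ray('side',*g((487,216)),79),ray('side',*g((455,250)),79))
print('scene grip top ends',ray('scene',*f((201,119)),79),ray('scene',*f((152,167)),79))
for n,p in (('tumbler base',(343,12)),):print(n,ray('scene',*f(p),0))
print('tumbler rim',ray('scene',274,156,105),'salt',ray('scene',333,190,70))
E
```

```text
[403.  -54.9  10. ]
[ 435.8 -239.2   10. ]
[ 726.4 -189.2   10. ]
[694.3  -5.9  10. ]
centre [ 564.9 -122.3   10. ] yaw 9.650814304250453
[np.float64(187.2), np.float64(294.9), np.float64(186.0), np.float64(295.4)]
knob axis [ 486.03984846 -135.68562656] tin [ 643.77548781 -108.86272446]
grip top [ 485.18813028 -133.78025705   79.        ] lid [ 644.13519035 -109.41583168   88.        ] lidknobtop [ 641.13613263 -105.54614428  126.        ]
side: lid [634.67278629 -99.94915513  88.        ] knobtop [ 637.70980664 -103.36825691  126.        ]
side grip top ends [ 481.06856955 -154.70616986   79.        ] [ 480.74476618 -103.83994818   79.        ]
scene grip top ends [ 485.60690046 -109.29892233   79.        ] [ 484.22946851 -158.20835877   79.        ]
tumbler base [469.95396729  61.90157551   0.        ]
tumbler rim [464.66281166  65.45392713 105.        ] salt [619.33332522  89.58852692  70.        ]
```

Both crops confirm it: the steel lid with the black knob sits at crop (378,200) on the tin in the jaws, and the green lid lies on the table with no tin. The scene and side pictures put the grip axis at about (485,-134) and the lid at about (642,-108). The plate yaw is 9.6° and the bar lies at about 89°, which is 10° clockwise of the clamp's y axis, as a knob angle of 0–0.2 should give.

```bash
python3 -m creep '{"offset":[[0.047,-0.030,0],[0.047,-0.030,0],[0.047,-0.030,0],[0.047,-0.030,0],[0.047,-0.030,0]],"rotation":[[0,0,0],[0,0,0],[0,0,0],[0,0,0],[0,0,0]]}' 0
python3 -m creep '{"offset":[[0.047,-0.030,0],[0.047,-0.030,0],[0.047,-0.030,0]],"rotation":[[0,0,0],[0,0,0],[0,0,0]]}'
python3 -m creep '{"offset":[[0,0,0],[0,0,0],[0,0,0],[0,0,0],[0,0,0]],"rotation":[[0,0,-10.5],[0,0,-10.5],[0,0,-10.5],[0,0,-10.5],[0,0,-10.5]]}'
python3 -m creep '{"offset":[[0,0,0],[0,0,0]],"rotation":[[0,0,-10.5],[0,0,0]]}'
python3 - <<'E'
from h import *
st(); save('wrist','w1.png')
E
```

```text
time_s: 0.88
ee_pos: [398.2, -277.4, 214.0]
ee_rot: [180.0, -0.0, 26.0]
force: [-0.3, -0.6, 0.3]
gripper_width: 91.2
time_s: 1.25
ee_pos: [485.5, -134.6, 214.0]
ee_rot: [180.0, -0.0, 26.0]
force: [1.0, 0.1, 0.0]
gripper_width: 90.8
time_s: 1.88
ee_pos: [484.7, -136.2, 213.9]
ee_rot: [-180.0, 0.0, 78.9]
force: [0.8, -0.5, 0.1]
gripper_width: 91.6
time_s: 2.12
ee_pos: [484.7, -136.2, 213.9]
ee_rot: [-180.0, 0.0, 88.9]
force: [0.6, 1.0, -0.1]
gripper_width: 91.4
{'time_s': 2.125, 'qpos': [-17.005, 11.872, 98.665, -0.002, 69.466, -15.881], 'ee_pos': [484.742, -136.23, 213.893], 'ee_rot': [-179.996, 0.001, 88.877], 'force': [0.589, 0.994, -0.085], 'torque': [0.003, -0.089, 0.024], 'gripper_width': 91.395}
```

View pics/w1.png

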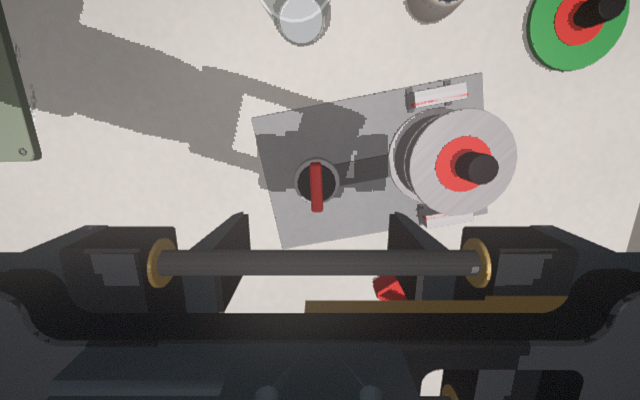

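The wrist picture shows the red bar standing almost upright in the image, from (317,163) to (317,211), and the lid disc centred near (463,162). I'll measure both from here.

```bash
python3 - <<'E'
from h import *
P=camera_params('wrist')
im=grab_frame('wrist'); h=cv2.cvtColor(im,cv2.COLOR_RGB2HSV)
m=((h[...,0]<8)|(h[...,0]>172))&(h[...,1]>130)&(h[...,2]>50)
m[:, :295]=0; m[:,340:]=0; m[:150]=0; m[225:]=0
m=m.astype(np.uint8)
# brightest = top face
b=m&(h[...,2]>np.percentile(h[...,2][m>0],30))
for q in (m,b):
    r=cv2.minAreaRect(np.argwhere(q)[:,::-1].astype(np.float32)); print(r)
    print(ray('wrist',*r[0],79,P))
    box=cv2.boxPoints(r); print([ray('wrist',*p,79,P).round(1).tolist() for p in box])
print('lid',ray('wrist',463,162,88,P),'knobtop',ray('wrist',481,166,126,P))
cv2.imwrite('pics/wc.png',cv2.resize(im[140:230,280:530],None,fx=3.2,fy=3.2,interpolation=cv2.INTER_CUBIC)[:,:,::-1])
E
```

```text
((315.8953857421875, 186.8842010498047), (48.041587829589844, 11.710636138916016), 87.70938873291016)
[ 481.30216021 -130.55327444   79.        ]
[[474.3, -103.4, 79.0], [487.4, -103.1, 79.0], [488.6, -158.9, 79.0], [475.0, -159.2, 79.0]]
((316.35845947265625, 188.45230102539062), (44.76430892944336, 8.542383193969727), 86.8201675415039)
[ 481.78747662 -132.3877614    79.        ]
[[476.2, -107.0, 79.0], [485.7, -106.7, 79.0], [487.6, -158.8, 79.0], [477.7, -159.2, 79.0]]
lid [ 640.6026007  -104.42763729   88.        ] knobtop [ 638.28212997 -103.47911417  126.        ]
```

View pics/wc.png

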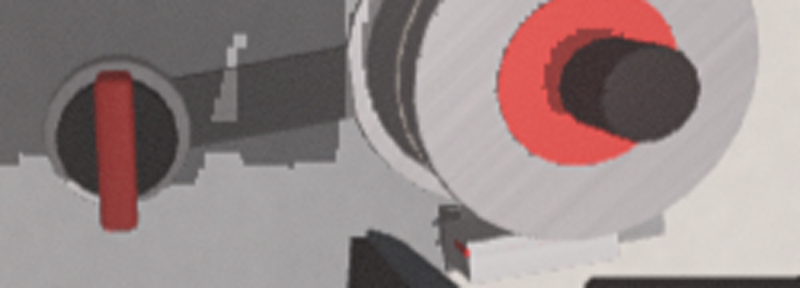

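```bash
python3 -m creep '{"offset":[[0.003,-0.0015,0.040],[0,0,0.045],[0,0,0.045],[0,0,0.030],[0,0,0]],"rotation":[[0,0,-2],[0,0,0],[0,0,0],[0,0,0],[0,0,0]]}'
python3 -m creep '{"offset":[[0,0,0],[0,0,0],[0,0,0],[0,0,0],[0,0,0]],"rotation":[[0,0,0],[0,0,0],[0,0,0],[0,0,0],[0,0,0]]}' 1 15
python3 - <<'E'
from h import *
st(); save('scene','s2.png',(170,140,420,330),3)
E
```

```text
time_s: 2.85
ee_pos: [481.7, -132.8, 52.2]
ee_rot: [-179.7, -0.1, 90.9]
force: [0.5, 0.7, -0.2]
gripper_width: 91.1
time_s: 3.48
ee_pos: [483.4, -133.3, 54.2]
ee_rot: [180.0, 0.0, 91.0]
force: [-0.2, -0.1, 0.4]
gripper_width: 44.3
{'time_s': 3.475, 'qpos': [-16.725, 21.108, 111.84, -0.005, 47.028, -17.719], 'ee_pos': [483.415, -133.279, 54.17], 'ee_rot': [179.979, 0.011, 90.997], 'force': [-0.201, -0.09, 0.355], 'torque': [0.017, -0.084, 0.033], 'gripper_width': 44.35}
```

View pics/s2.png

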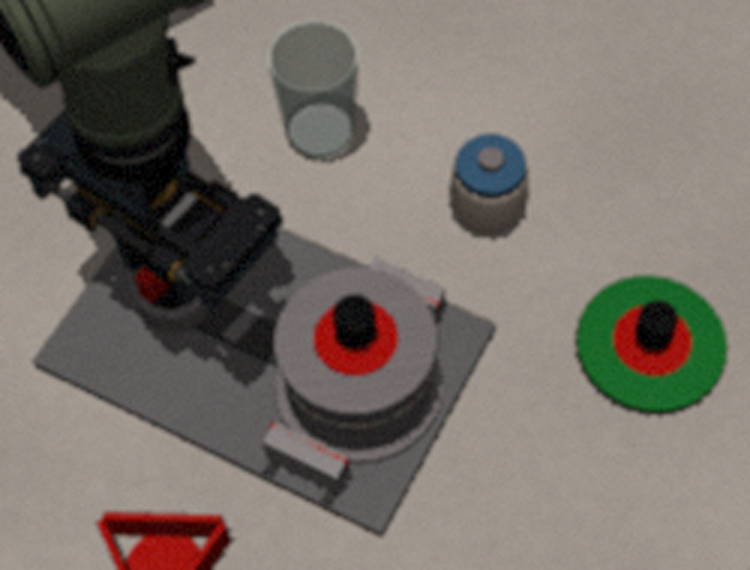

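The fingers straddle the red bar at crop (150,285) and are still closing, with 44 mm still open. Nothing else has moved.

```bash
python3 -m creep '{"offset":[[0,0,0],[0,0,0],[0,0,0],[0,0,0],[0,0,0]],"rotation":[[0,0,0],[0,0,0],[0,0,0],[0,0,0],[0,0,0]]}' 1 15
python3 -m creep '{"offset":[[0,0,0],[0,0,0]],"rotation":[[0,0,0],[0,0,0]]}'
python3 - <<'E'
from h import *
st()
E
```

```text
time_s: 4.15
ee_pos: [481.8, -133.2, 53.8]
ee_rot: [-179.8, -0.0, 91.0]
force: [-5.5, -1.1, 3.4]
gripper_width: 14.0
time_s: 4.4
ee_pos: [481.8, -133.2, 53.8]
ee_rot: [-179.8, -0.0, 91.0]
force: [-4.9, -0.1, 2.8]
gripper_width: 13.8
{'time_s': 4.4, 'qpos': [-16.741, 21.11, 111.918, -0.056, 47.148, -17.729], 'ee_pos': [481.813, -133.174, 53.764], 'ee_rot': [-179.82, -0.014, 91.026], 'force': [-4.935, -0.144, 2.849], 'torque': [-0.152, 0.802, 0.067], 'gripper_width': 13.756}
```

```bash
python3 -m creep '{"offset":[[0,-0.002,0],[0,0,0],[0,0,0],[0,0,0],[0,0,0]],"rotation":[[0,0,0],[0,0,6],[0,0,6],[0,0,6],[0,0,6]]}' 1 25
python3 -m creep '{"offset":[[0,0,0],[0,0,0],[0,0,0],[0,0,0]],"rotation":[[0,0,6],[0,0,6],[0,0,0],[0,0,0]]}'
python3 - <<'E'
from h import *
st(); save('scene','s3.png',(170,140,420,330),3)
E
```

```text
time_s: 5.03
ee_pos: [482.1, -133.3, 53.8]
ee_rot: [179.9, -0.0, 66.8]
force: [0.3, 0.4, -0.7]
gripper_width: 13.9
time_s: 5.52
ee_pos: [482.2, -133.3, 53.8]
ee_rot: [179.9, -0.1, 55.1]
force: [2.7, 0.2, -4.6]
gripper_width: 13.9
{'time_s': 5.525, 'qpos': [-16.79, 21.018, 112.067, 0.031, 46.811, 18.134], 'ee_pos': [482.236, -133.348, 53.815], 'ee_rot': [179.909, -0.054, 55.054], 'force': [2.651, 0.176, -4.64], 'torque': [0.052, -0.374, -0.032], 'gripper_width': 13.931}
```

View pics/s3.png

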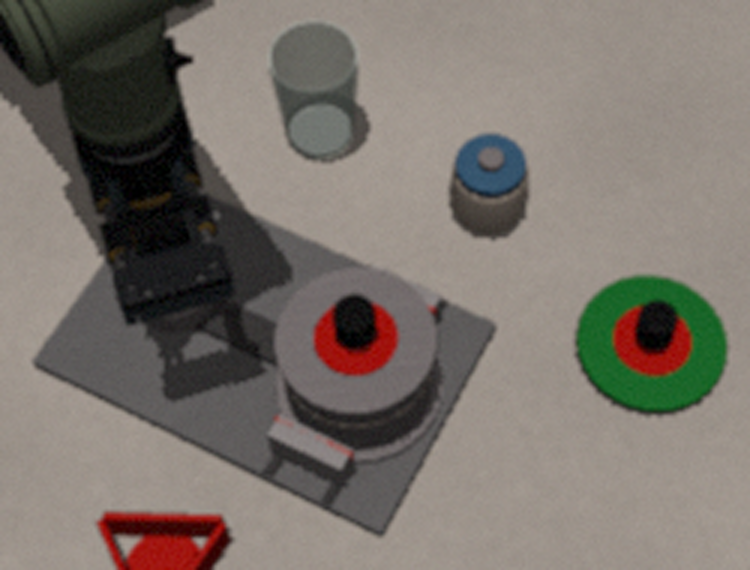

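The knob turns with the gripper. The front jaw has moved in from crop (305,450) to (312,442), and the far jaw is half hidden behind the tin. I'll carry on to a yaw of about 20°.

```bash
python3 -m creep '{"offset":[[0,0,0],[0,0,0],[0,0,0],[0,0,0],[0,0,0]],"rotation":[[0,0,6],[0,0,6],[0,0,6],[0,0,6],[0,0,6]]}'
python3 -m creep '{"offset":[[0,0,0],[0,0,0],[0,0,0]],"rotation":[[0,0,4],[0,0,0],[0,0,0]]}'
python3 - <<'E'
from h import *
st(); save('scene','s4.png',(170,140,420,330),3)
E
```

```text
time_s: 6.2
ee_pos: [482.5, -133.7, 53.8]
ee_rot: [179.9, -0.1, 24.9]
force: [3.2, -0.5, -5.8]
gripper_width: 14.2
time_s: 6.58
ee_pos: [482.5, -133.7, 53.9]
ee_rot: [179.9, -0.1, 21.1]
force: [4.9, -1.4, -8.7]
gripper_width: 13.8
{'time_s': 6.575, 'qpos': [-16.79, 21.022, 112.051, -0.034, 46.779, 52.098], 'ee_pos': [482.505, -133.719, 53.857], 'ee_rot': [179.89, -0.101, 21.136], 'force': [4.939, -1.435, -8.708], 'torque': [-0.243, -1.014, 0.565], 'gripper_width': 13.792}
```

View pics/s4.png

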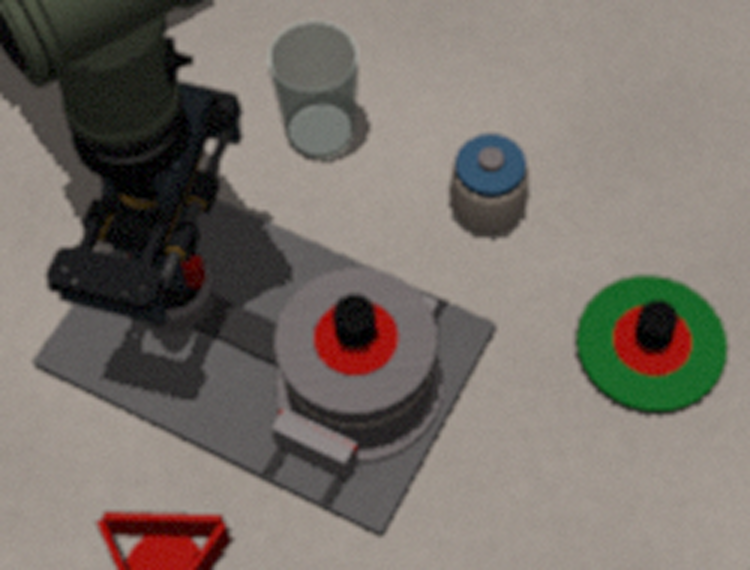

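Resistance rose at the end to about 0.57 N·m, with a yaw of 21.1°, which puts the knob at about 1.37 rad with the jaws against the tin's wall. Next I open the fingers and go up.

```bash
python3 -m creep '{"offset":[[0,0,0],[0,0,0],[0,0,0],[0,0,0],[0,0,0]],"rotation":[[0,0,0],[0,0,0],[0,0,0],[0,0,0],[0,0,0]]}' 0
python3 -m creep '{"offset":[[0,0,-0.05],[0,0,-0.05],[0,0,-0.05],[0,0,-0.02],[0,0,0]],"rotation":[[0,0,0],[0,0,0],[0,0,0],[0,0,0],[0,0,0]]}'
python3 - <<'E'
from h import *
st(); P=camera_params('wrist'); save('wrist','w5.png'); save('scene','s5.png',(170,140,420,330),3)
print(P)
E
```

```text
time_s: 7.25
ee_pos: [481.3, -133.3, 54.0]
ee_rot: [-180.0, 0.0, 21.0]
force: [-0.2, -0.3, 0.9]
gripper_width: 61.1
time_s: 7.88
ee_pos: [482.1, -133.5, 225.5]
ee_rot: [179.9, -0.2, 21.0]
force: [0.1, -0.1, 0.1]
gripper_width: 91.3
{'time_s': 7.875, 'qpos': [-16.794, 11.005, 98.067, -0.001, 70.705, 52.208], 'ee_pos': [482.147, -133.508, 225.482], 'ee_rot': [179.863, -0.176, 20.998], 'force': [0.142, -0.082, 0.109], 'torque': [-0.001, -0.028, 0.051], 'gripper_width': 91.316}
{'mtx': array([[276.07922016,   0.        , 318.53489447],
       [  0.        , 276.07922016, 198.30713922],
       [  0.        ,   0.        ,   1.        ]]), 'R': array([[ 0.35847613, -0.93353656,  0.00208593],
       [-0.90449184, -0.34676823,  0.24828674],
       [-0.23106142, -0.09089157, -0.96868434]]), 't': array([-296.57405246,  358.86292971,  502.05711034])}
```

View pics/s5.png

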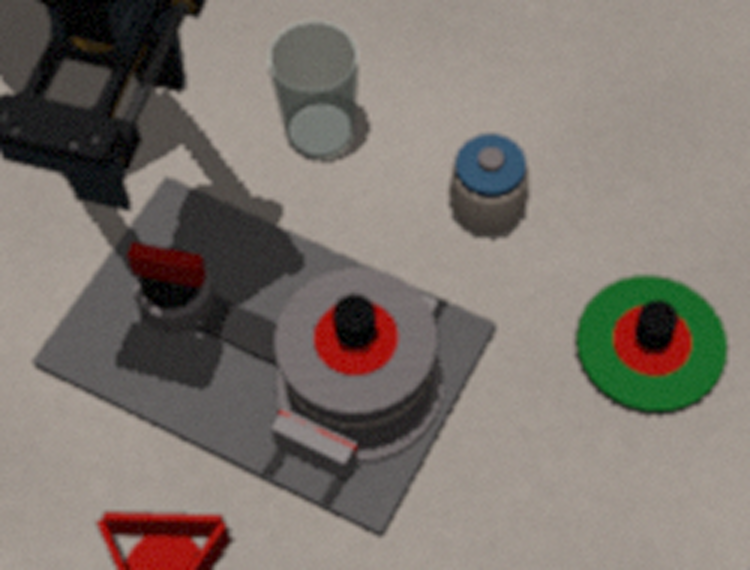

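View pics/w5.png

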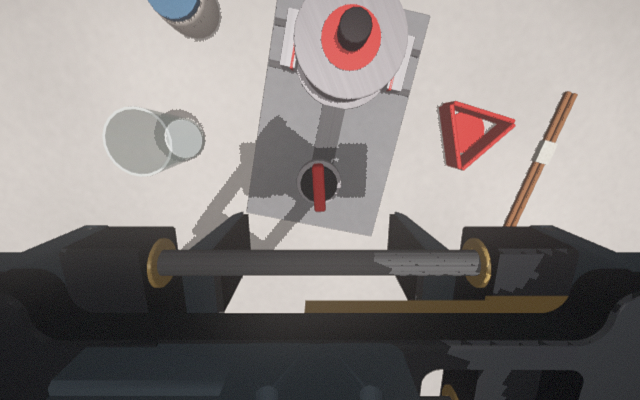

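The jaws at crop (315,435) and (430,300) now lie against the tin, and the bar has stayed at its turned angle. In the wrist picture the lid disc is at (351,43) and its knob at (356,27). I'll move over it and measure.

```bash
python3 -m creep '{"offset":[[0.0525,0.010,0],[0.0525,0.010,0],[0.0525,0.010,0],[0,0,0]],"rotation":[[0,0,0],[0,0,0],[0,0,0],[0,0,0]]}'
python3 - <<'E'
from h import *
st(); P=camera_params('wrist'); im=grab_frame('wrist')
cv2.imwrite('pics/w6.png',im[:,:,::-1])
h=cv2.cvtColor(im,cv2.COLOR_RGB2HSV)
m=(((h[...,0]<8)|(h[...,0]>172))&(h[...,1]>100)&(h[...,2]>50))
m[:130]=0;m[240:]=0;m[:,:250]=0;m[:,400:]=0
pts=np.argwhere(m)[:,::-1].astype(np.float32); hull=cv2.convexHull(pts)
e=cv2.fitEllipse(hull); print(e, ray('wrist',*e[0],88,P))
E
```

```text
time_s: 8.48
ee_pos: [641.0, -103.8, 219.8]
ee_rot: [-179.9, 0.2, 21.1]
force: [-1.1, -0.2, -1.3]
gripper_width: 91.3
{'time_s': 8.475, 'qpos': [-10.222, 25.083, 78.264, 0.014, 76.91, 58.67], 'ee_pos': [641.046, -103.829, 219.843], 'ee_rot': [-179.854, 0.212, 21.105], 'force': [-1.144, -0.227, -1.338], 'torque': [-0.044, -0.012, -0.07], 'gripper_width': 91.301}
((319.36578369140625, 175.5344696044922), (82.510986328125, 108.47479248046875), 74.97212219238281) [656.96784873 -96.80258937  88.        ]
```

View pics/w6.png

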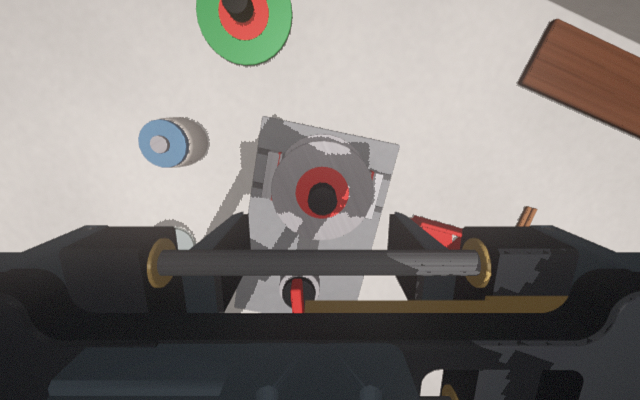

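The wrist picture shows the lid disc spanning columns 271–376 and rows 138–240, so its centre is about (323,189). The knob top is at (322,198). The colour fit took in the jaw marks and is no good, so I'm setting it aside.

```bash
python3 - <<'E'
from h import *
P=camera_params('wrist')
print('lid',ray('wrist',323.5,189,88,P),'ring',ray('wrist',322,193,88,P),'knobtop',ray('wrist',322,198,126,P))
E
```

```text
lid [ 642.09031608 -107.24909907   88.        ] ring [ 637.14338765 -107.35443637   88.        ] knobtop [ 640.88459093 -105.5273445   126.        ]
```

```bash
python3 -m creep '{"offset":[[-0.0015,0.0015,0.035],[0,0,0.04],[0,0,0.03],[0,0,0.015],[0,0,0]],"rotation":[[0,0,0],[0,0,0],[0,0,0],[0,0,0],[0,0,0]]}'
python3 - <<'E'
from h import *
st(); save('side','d7.png',(250,60,450,210),4); save('scene','s7.png',(170,140,420,330),3)
E
```

```text
time_s: 9.15
ee_pos: [637.0, -106.9, 103.1]
ee_rot: [-179.9, 0.1, 21.0]
force: [0.8, 0.9, 1.1]
gripper_width: 91.3
{'time_s': 9.15, 'qpos': [-10.542, 29.338, 88.568, -0.01, 62.243, 58.484], 'ee_pos': [637.0, -106.895, 103.104], 'ee_rot': [-179.93, 0.131, 20.979], 'force': [0.767, 0.856, 1.13], 'torque': [0.023, -0.006, -0.042], 'gripper_width': 91.348}
```

View pics/d7.png

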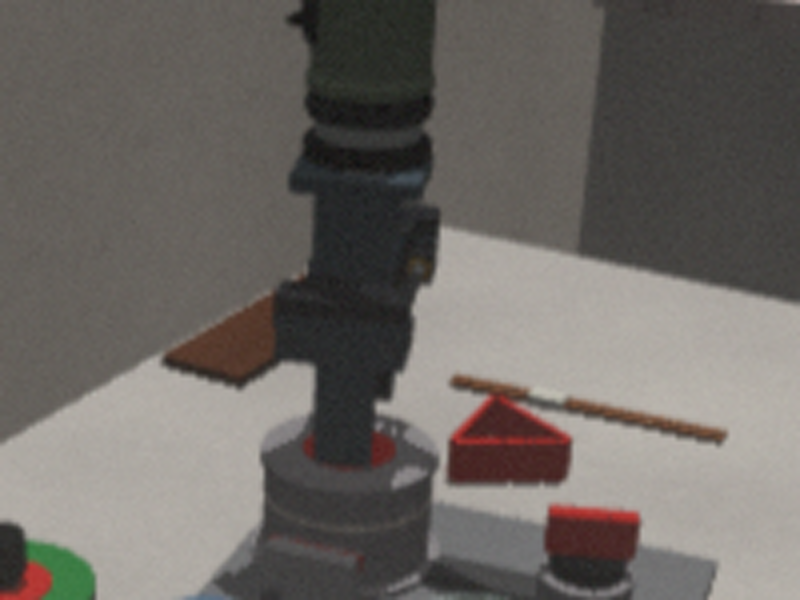

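View pics/s7.png

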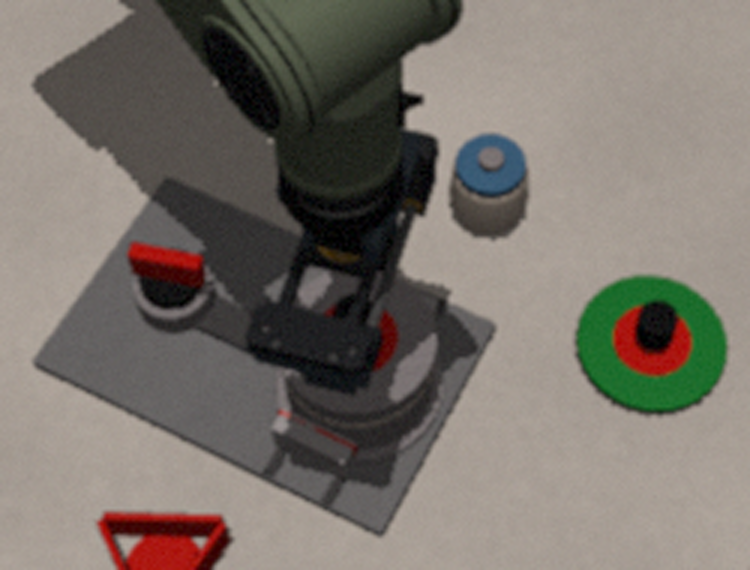

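The side view shows the fingers straddling the knob, centred over the red ring. I'll shift 3 mm along the tool's x, go down 8 mm and close.

```bash
python3 -m creep '{"offset":[[0.003,0,0.004],[0,0,0.004],[0,0,0]],"rotation":[[0,0,0],[0,0,0],[0,0,0]]}' 
python3 -m creep '{"offset":[[0,0,0],[0,0,0],[0,0,0],[0,0,0],[0,0,0]],"rotation":[[0,0,0],[0,0,0],[0,0,0],[0,0,0],[0,0,0]]}' 1 20
python3 -m creep '{"offset":[[0,0,0],[0,0,0],[0,0,0],[0,0,0]],"rotation":[[0,0,0],[0,0,0],[0,0,0],[0,0,0]]}' 1 20
python3 - <<'E'
from h import *
st()
E
```

```text
time_s: 9.62
ee_pos: [640.9, -105.6, 95.7]
ee_rot: [-180.0, 0.0, 21.0]
force: [0.8, 0.0, 1.0]
gripper_width: 91.0
time_s: 10.25
ee_pos: [641.1, -105.7, 96.0]
ee_rot: [180.0, -0.0, 21.0]
force: [-0.5, -0.4, -0.4]
gripper_width: 44.3
time_s: 10.75
ee_pos: [641.6, -106.7, 96.2]
ee_rot: [179.9, -0.0, 21.0]
force: [1.3, -5.5, -0.2]
gripper_width: 29.7
{'time_s': 10.75, 'qpos': [-10.414, 29.943, 88.576, -0.097, 61.386, 58.625], 'ee_pos': [641.591, -106.727, 96.205], 'ee_rot': [179.878, -0.037, 21.007], 'force': [1.325, -5.547, -0.182], 'torque': [-0.947, -0.277, 0.003], 'gripper_width': 29.721}
```

Gripped at 29.7 mm, which is the knob's diameter. I'll tighten, take out the 1 mm of side strain, and pull up in small steps.

```bash
python3 -m creep '{"offset":[[0,0.001,0],[0,0,0],[0,0,-0.001],[0,0,-0.001],[0,0,0]],"rotation":[[0,0,0],[0,0,0],[0,0,0],[0,0,0],[0,0,0]]}' 1 50
python3 -m creep '{"offset":[[0,0,-0.001],[0,0,-0.001],[0,0,0]],"rotation":[[0,0,0],[0,0,0],[0,0,0]]}'
python3 -m creep '{"offset":[[0,0,-0.001],[0,0,-0.001],[0,0,0]],"rotation":[[0,0,0],[0,0,0],[0,0,0]]}'
```

```text
time_s: 11.38
ee_pos: [641.0, -106.5, 97.0]
ee_rot: [-180.0, 0.1, 21.0]
force: [2.5, -2.4, -7.2]
gripper_width: 29.2
time_s: 11.75
ee_pos: [640.6, -106.1, 99.4]
ee_rot: [-179.9, 0.1, 21.0]
force: [1.6, -1.8, -9.4]
gripper_width: 28.8
time_s: 12.12
ee_pos: [641.8, -106.2, 103.1]
ee_rot: [-180.0, -0.1, 21.0]
force: [-0.3, -0.3, -1.8]
gripper_width: 29.1
```

The pull peaked at about 9.4 N and then fell to 1.8 N, which is the lid's weight, with the TCP 7 mm up. I'll go on gently to about 20 mm and look.

```bash
python3 -m creep '{"offset":[[0,0,-0.003],[0,0,-0.003],[0,0,-0.003],[0,0,-0.003],[0,0,-0.001]],"rotation":[[0,0,0],[0,0,0],[0,0,0],[0,0,0],[0,0,0]]}'
python3 -m creep '{"offset":[[0,0,0],[0,0,0]],"rotation":[[0,0,0],[0,0,0]]}'
python3 - <<'E'
from h import *
st(); save('side','d8.png',(270,110,450,245),4.4); save('scene','s8.png',(170,140,420,330),3)
E
```

```text
time_s: 12.75
ee_pos: [641.6, -106.6, 115.3]
ee_rot: [180.0, -0.0, 21.0]
force: [-0.8, -0.3, -2.3]
gripper_width: 29.2
time_s: 13.0
ee_pos: [641.4, -106.7, 114.8]
ee_rot: [-180.0, 0.0, 21.0]
force: [-0.0, -0.5, -2.4]
gripper_width: 28.9
{'time_s': 13.0, 'qpos': [-10.453, 29.053, 87.221, -0.004, 63.743, 58.55], 'ee_pos': [641.353, -106.655, 114.783], 'ee_rot': [-179.995, 0.016, 20.999], 'force': [-0.024, -0.474, -2.382], 'torque': [0.005, 0.039, 0.001], 'gripper_width': 28.892}
```

View pics/d8.png

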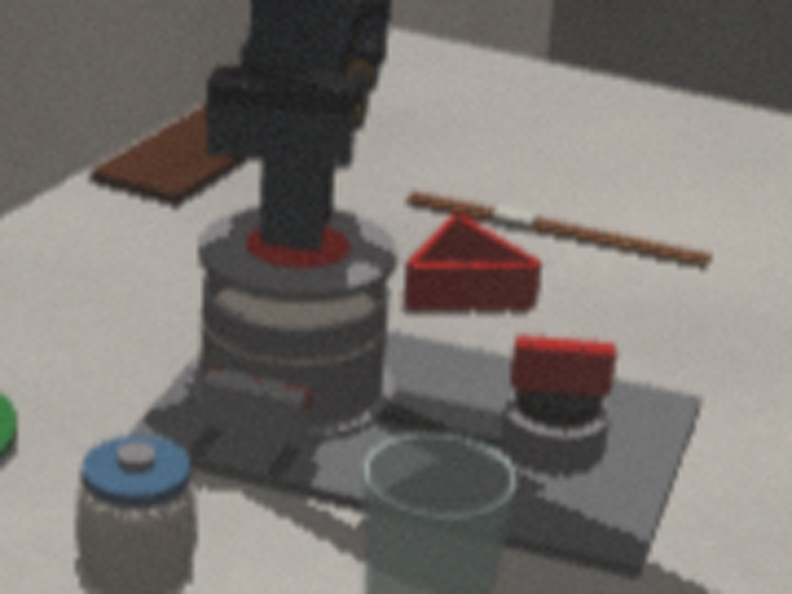

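View pics/s8.png

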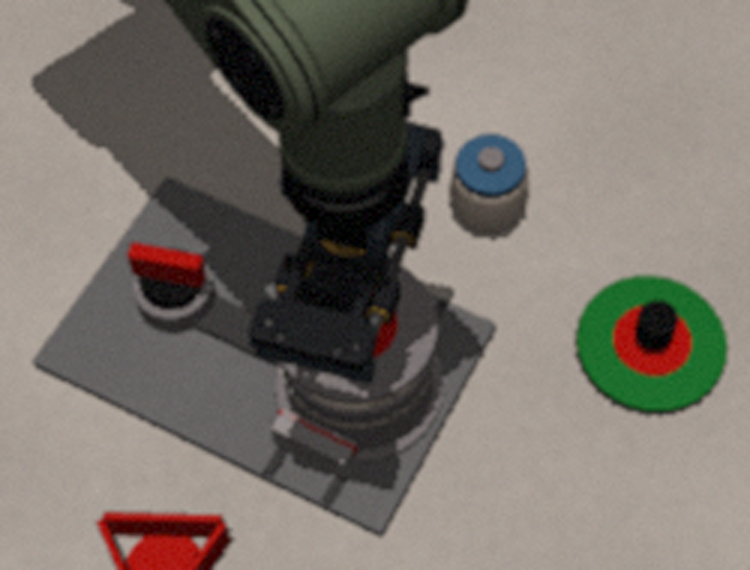

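The side view shows the lid held level above the tin, with a bright crescent of the open tin under it at crop (295,305). The jaws, knob and bystanders are unchanged. I'll check the lid's height by projection.

```bash
python3 -m creep '{"offset":[[0,0,-0.001],[0,0,0],[0,0,0],[0,0,0]],"rotation":[[0,0,0],[0,0,0],[0,0,0],[0,0,0]]}'
python3 - <<'E'
from h import *
for dz in (0,10,20): print(dz,[(proj('side',[640,-106,88+dz])-[270,110])*4.4])
st()
E
```

```text
time_s: 13.6
ee_pos: [641.4, -106.7, 115.9]
ee_rot: [180.0, 0.0, 21.0]
force: [0.5, 0.9, -2.1]
gripper_width: 29.0
0 [array([294.26059297, 272.01415992])]
10 [array([294.95207389, 256.69442201])]
20 [array([295.65020489, 241.22735157])]
{'time_s': 13.6, 'qpos': [-10.452, 28.997, 87.141, -0.005, 63.861, 58.549], 'ee_pos': [641.443, -106.658, 115.93], 'ee_rot': [179.996, 0.001, 21.001], 'force': [0.475, 0.88, -2.092], 'torque': [0.003, -0.006, -0.012], 'gripper_width': 29.019}
```

```bash
python3 - <<'E'
from h import *
env.job_done(); st()
E
```

```text
the job is handed in; nothing more can be done
the job is handed in; nothing more can be done
```

I turned the clamp knob clockwise until both jaws closed on the tin, pulled the lid free, and handed the job in at 13.6 s. The gripper was still holding the lid over the tin.

- **Clamp:** I turned the knob about 70°, to about 1.37 rad, worked out from the gripper yaw against the plate yaw. Resistance rose to about 0.57 N·m there, and the pictures showed the jaws against the tin.
- **Lid:** I gripped the black knob (29 mm reading, 50 N) and pulled up in 1 mm steps. The highest reading was about 9.4 N; it then fell to about 2 N, roughly the lid's weight, with the TCP 7 mm up.
- **Last checks:** The TCP was 19.7 mm above where it gripped, still and level. The side picture, taken 1 mm lower, put the lid about 17 to 21 mm up, clear of the tin. The tin, the bystanders I could see in it and the green lid had not moved. The scene crop showed only part of the area, and I did not measure the bystanders' positions again.
- **Disagreements:** One colour fit of the lid's red ring took in the jaw marks and was about 15 mm off, so I set it aside. The other lid estimates were within about 10 mm of each other. No state could be read after handing in.

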